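Cover the specimen pot and clamp it shut

TASK

Lift the clamp head on its ratchet to the topmost notch and let it hang there, then take the loose metal cover by its blue post and lower it gently onto the white specimen pot until it sits fully home and level on the rim before letting go (do not drop it). Then hold the yellow pawl paddle down until the clamp head has sunk all the way and its foot presses on the cover's post, and move clear of everything; leave the dish, graphite rod and screwdriver where they are.

Things in the scene. Friction and masses are not known exactly. Their poses are not given: they have to be found in the camera images.
- pot_rim (a point): Centre of the white pot's open mouth, at rim height, 70 mm above the bench. Pot: 102 mm across outside, 92 mm inside, fixed to the stand's base plate; a short graphite piece stands inside, well below the rim. Axes: z up, x towards the stand's upright column, y towards the side where the pawl paddle is. The stand faces another way each time, its column always left of the pot, more or less beyond it.
- stand: Fixed clamp stand; origin on the bench below the pot's axis, axes as pot_rim. Base plate 10 mm thick, x from -75 to 195 mm, y from -75 to 75 mm. Column 28 x 40 mm at x = 152 mm, 326 mm high. The toothed rail of the clamp head slides in front of it at x = 126 mm, y = 0, its top 190 mm above the bench plus the value of joint head.
- head (a joint): Clamp head on its vertical slide, m: 0 bottom stop, 0.113 top stop. Its rail catches on the pawl every 0.018 m (0, 0.018 ... top notch 0.108); let go above a notch it sinks back to it. Starts at 0 or 0.018. Lifting takes about 6 N plus 50 N per m/s; freed from the pawl it sinks at about 0.1 m/s. With the cover seated its foot rests on the cover's post at about 0.007.
- tab_center (a point): Centre of the red upright lifting tab on top of the clamp head, directly above the pot's axis: 26 mm long (x), 16 mm thick (y), 40 mm high (20 mm above and below this point), standing on a black arm 30 mm wide that runs along +x to the rail. Axes as pot_rim. 177 mm above the bench when joint head is 0; rises with the head.
- foot_bottom (a point): Centre of the underside of the clamp head's round foot (30 mm across, 18 mm high, black arm above it), on the pot's axis: 114 mm above the bench when joint head is 0, 222 mm at the top notch. It overhangs the pot, so the gripper that sets the cover must lean, its body towards the robot; about 40 degrees from vertical suits, with the cover kept level.
- pawl (a joint): Angle of the sprung pawl, rad: 0 sprung home into the rail's teeth, 0.40 paddle fully down. The rail is free to sink above about 0.25. The rising rail pushes the pawl aside by itself at each tooth; let go, the pawl springs back.
- paddle_top (a point): Centre of the top face of the yellow pawl paddle (32 mm along x, 38 mm along y), 131 mm above the bench when up, at x = 126, y = 98 mm from the pot's axis. It hinges 74 mm from here, towards the rail, about a line along x. Pressed 26 mm straight down it is at about 0.36 rad; takes 2 to 6 N. Nothing above it, but rail and column rise beside it.
- cover_center (a point): Loose cover, 0.3 kg, lying plug down; this point is on its axis, 29.5 mm above its underside. From below: plug 86 mm across, 8 mm deep, chamfered, goes into the pot with 3 mm play all round; grey flange 110 mm across, 6 mm thick; blue upright post 22 mm across, 45 mm high (its top 29.5 mm above this point). Seated, this point is 21.5 mm above pot_rim.
- dish_center (a point): Bystander: centre of a loose white bowl, 92 mm across, 26 mm high, on the bench. It and the cover swap places at random.
- rod_center (a point): Bystander: centre of a loose upright graphite rod, 36 mm across, 60 mm high, on the bench.
- driver: Bystander: a loose screwdriver, 170 mm long, lying along its own x axis on the bench.
Things that resemble listed ones, but are neither listed nor needed, are in the scene too. Of the things shaped like the part that bears cover_center, the aluminium one is meant.

How it is judged (in metres and radians):
On the way, in this order (a step that is already met when the one before it is completed fails the run):
1. the clamp head hangs on the top notch, let go (value of joint head above 0.103 m and contact force between the fingers and head below 0.3 N), for 0.3 s.
2. the cover, still held, has been lowered onto the pot's rim under the raised head (value of joint head above 0.103 m and contact force between the fingers and cover above 0.5 N and horizontal distance between cover_center and pot_rim below 0.008 m and z of cover_center in the frame of pot_rim below 0.0275 m), for 0.05 s.
3. the cover sits level on the rim, let go, with the head still up (value of joint head above 0.103 m and contact force between the fingers and cover below 0.1 N and horizontal distance between cover_center and pot_rim below 0.005 m and z of cover_center in the frame of pot_rim below 0.0235 m and angle between cover_center's own z axis and vertical below 0.035 rad), for 0.3 s.
At the end, for the whole second after the job is handed in: The cover sits on the pot within 5 mm of its centre, its flange on the rim (within 2 mm) and level within 2 degrees; the clamp head is down (joint head below 0.011), at rest with its foot pressing on the cover's post by its own weight; the pawl paddle is let go (horizontal distance between cover_center and pot_rim below 0.005 m and z of cover_center in the frame of pot_rim between 0.0185 and 0.0235 m and angle between cover_center's own z axis and vertical below 0.035 rad and value of joint head below 0.011 m and contact force between head and cover above 1.5 N and velocity of joint head between -0.01 and 0.01 m/s and value of joint pawl below 0.2 rad); the robot touches nothing.
It fails at once if the dish is moved more than 25 mm (distance of dish_center from where it was at the start of the episode above 0.025 m).
It fails at once if the graphite rod is moved more than 25 mm or knocked over (distance of rod_center from where it was at the start of the episode above 0.025 m or angle between rod_center's own z axis and vertical above 0.5 rad).
It fails at once if the screwdriver is moved more than 25 mm (distance of driver from where it was at the start of the episode above 0.025 m).
It fails at once if the cover is tipped more than 45 degrees (angle between cover_center's own z axis and vertical above 0.785 rad).
It also fails if it takes over 72 s, if anything falls off the work surface, if the arm or the gripper's body presses on something with over 40 N, if the wrist force passes 120 N, or if a joint passes its speed limit or range.

ROBOT

A 6-joint arm with a two-finger parallel gripper is mounted at the origin on the work surface. World frame = base frame: x ahead of the robot, y to its left, z up, the work surface at z = 0. Lengths are in mm, angles in rad, forces in N, time in s.
With the tool pointing down it reaches from about 300 to 850 mm from the base axis. Payload 5.4 kg.
Tool frame: the origin (TCP) lies midway between the tips of the shut fingers; the grasp point (between the pads) lies 19 mm behind it (ctrl.grasp_offset is the distance from the TCP to the grasp point, in mm); z points along the fingers, y is the line along which they close (so a half turn about z gives the same grasp; the last joint's range is limited). The gripper opens to 85 mm and grips with 20 to 120 N. Pads are 22 mm wide; open, the fingers measure 114 mm over their backs; the gripper's body (76 mm by 85 mm) begins 54 mm behind the grasp point. The pads swing forward as they close: fully open they stand 13 mm farther back than shut.
Start: joints at [-1.31, 0.158, 1.597, -0, 1.386, -0.21], TCP at [260.795, -512.438, 231.299] pointing down, gripper open.
Joint ranges: [-2.91, 2.91], [-0.94, 2.29], [0.18, 2.7], [-1.29, 4.43], [0.17, 2.64], [-3, 3]. Speed limits (rad/s): [2.57, 2.57, 3.14, 3.14, 3.14, 3.14].

INTERFACE

Orientations are given as a rotation vector (axis times angle).
In Python, from station import sensors, vision, ticket, ctrl gives the robot as it stands. The module is installed in compiled form; this text tells all that it offers.
- The arm moves only by the tool arm_command, never from a script. Its argument "motion" is a list of rows, each an object of numbers: "tx", "ty", "tz": the shift along the tool's x, y, z in cm; "yaw": the turn about the tool's z in rad; "jaw": the opening, from -1 (shut) to 1 (fully open). A call has 1 to 20 rows; each row shifts and turns the commanded pose from where the row before left it, along the tool's axes as they then stand; what a row does not reach is not made up. A row lasts 1/8 s, in which the tool goes at most 62.5 mm and 10.7 degrees, less where a joint would pass 70% of its speed; a pose out of reach is approached as far as the arm can. A call is refused whole if a number of a shift passes 6.25 or a number of a turn 0.188, either way. A call with a gripper value outside its range is refused whole. The fingers move at their own pace and stop on an object; the grip force is fixed at half the most. Time passes only in rows, so rows that do not move let the fingers close. It gives the time, the measured TCP pose, the force, the opening and the grip force at its end, in the units of the state.
- sensors.get_obs(): the state, without advancing time (a new reading comes with each control period).
- vision.snapshot(name): name is "side" or "top"; returns a dict with "frame" (420x560x3 uint8, red, green, blue), "vfov" (degrees; the focal length in pixels is half the picture's height over the tangent of half this angle, whatever the lens; pixels are square), "cx", "cy" (the principal point, pixels), "rvec" (rotation vector, rad) and "tvec" (3), from world to camera coordinates, as OpenCV has them. Camera axes: x right, y down, z forward; pixel columns grow to the right and rows downward; lengths in mm; the calibration is good to about 2 mm. A picture is of the moment at which its call begins. There is no depth.
- ticket.close_job(): hands the job in; it is judged then, once.
The state is a dict: "clock": time; "qpos": joint angles; "dq": joint speeds; "joint_efforts": joint torques, N m; "position": TCP position; "eef_rot": TCP orientation; "force": force on the tool from outside, world axes, zero at the start; "wrist_torque": the same for the moment, N m; "width": finger opening in mm; "grip_force": force on a finger pad.
Only numpy, scipy, OpenCV 4.12 (cv2) and the standard library are available. Lean on these libraries where they do the work, as an engineer would, in place of code of your own. Each camera call takes 0.05 s, during which the arm holds its last target. There are 200 camera calls.

## Working session

There is one attempt and no reset: what is moved stays moved. The work goes in short steps, Python scripts to look and compute and a tool call to move; the robot and the scene stay as the last step left them, time stands still between calls to the robot, and variables do not carry over. Pictures are saved under pics/ and viewed, at most 10 in all, crops included, and the job is handed in when it is done.

Besides the shell and the picture viewer there is one more tool, called after ">>>" by a JSON object that holds its "method" and its "body". arm_command: Moves the arm, as the interface text tells. Its arguments: {"type":"object","properties":{"motion":{"type":"array"}},"required":["motion"]}

```bash
mkdir -p pics; cat > h.py <<'E'
import numpy as np, cv2
from scipy.spatial.transform import Rotation as R
from station import sensors, vision, ticket, ctrl
def snap(n,save=None):
    s=vision.snapshot(n); s['f']=s['frame'].shape[0]/2/np.tan(np.radians(s['vfov'])/2)
    s['R']=R.from_rotvec(np.ravel(s['rvec'])).as_matrix(); s['t']=np.ravel(s['tvec'])
    if save: cv2.imwrite('pics/'+save,s['frame'][:,:,::-1])
    return s
def ray(s,u,v):
    d=s['R'].T@np.array([(u-s['cx'])/s['f'],(v-s['cy'])/s['f'],1]); return -s['R'].T@s['t'],d/np.linalg.norm(d)
def onz(s,u,v,z):
    o,d=ray(s,u,v); return o+d*(z-o[2])/d[2]
def two(s1,p1,s2,p2):
    o1,d1=ray(s1,*p1);o2,d2=ray(s2,*p2)
    a=np.linalg.lstsq(np.c_[d1,-d2],o2-o1,rcond=None)[0]
    q1,q2=o1+a[0]*d1,o2+a[1]*d2; return (q1+q2)/2,np.linalg.norm(q1-q2)
def proj(s,p):
    c=s['R']@np.asarray(p,float)+s['t']; return s['f']*c[:2]/c[2]+[s['cx'],s['cy']]
E
python3 - <<'E'
from h import *
a=snap('side','side0.png');b=snap('top','top0.png')
for s in (a,b): print(s['vfov'],s['cx'],s['cy'],-s['R'].T@s['t'],s['R'][2])
o=sensors.get_obs();print(o, ctrl.grasp_offset)
E
```

```text
49.47779635296638 283.0296317185934 211.8266322111679 [281.40788418 847.41088277 889.39606722] [ 0.20833846 -0.71884151 -0.66322091]
44.34126482076168 275.0401817305431 213.71061083238317 [ 276.60299916   12.545459   1472.93777317] [ 0.17335     0.00901628 -0.98481901]
{'clock': 0.1, 'qpos': array([-1.31009218e+00,  1.59017587e-01,  1.59814617e+00, -2.45215688e-07,
        1.38622017e+00, -2.10085691e-01]), 'dq': array([-0.00163887, -0.00042029, -0.0006522 , -0.00075768, -0.00074039,
       -0.00031366]), 'joint_efforts': array([-5.64225302e-04, -3.96993470e+01, -3.32336390e+01, -2.10470298e-04,
        4.26870072e-03, -1.51970835e-05]), 'position': array([ 260.65386638, -511.89328726,  230.37767732]), 'eef_rot': array([-3.05321347e+00, -7.32286765e-01,  7.15430234e-05]), 'force': array([-0.93107803,  0.06133349,  0.13209196]), 'wrist_torque': array([-0.01767596,  0.01287284, -0.02422728]), 'grip_force': 0.0, 'width': 85.17176181201678} 18.700000000000003
```

View pics/side0.png

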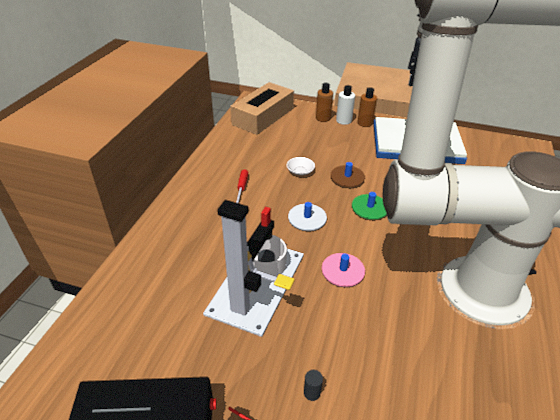

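View pics/top0.png

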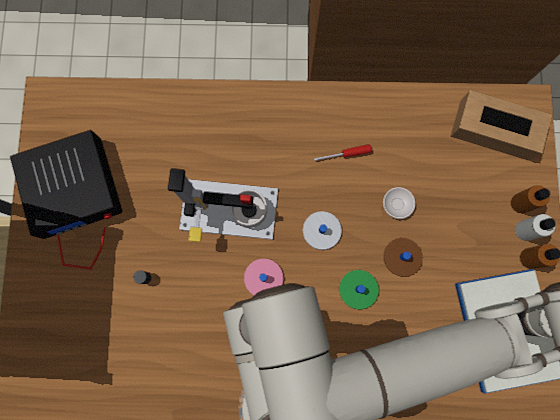

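Side view: stand with column top at (233,210), red tab (265,217), pot (271,255), yellow paddle (284,283), screwdriver (243,185), bowl (300,167) and rod (313,385). Cover-shaped parts in the top view are pink (263,278), silver-white (322,230), green (360,289) and brown (403,257). The silver-white one fits aluminium, so I'll confirm it in a crop.

```bash
cat > m.py <<'E'
from h import *
def blobs(s,name,lo,hi,box,mn=8):
    u0,v0,u1,v1=box
    hsv=cv2.cvtColor(s['frame'],cv2.COLOR_RGB2HSV); m=cv2.inRange(hsv,lo,hi)
    k=np.zeros_like(m);k[v0:v1,u0:u1]=m[v0:v1,u0:u1]
    n,l,st,c=cv2.connectedComponentsWithStats(k)
    r=[(st[i,4],c[i].round(1),st[i,:4]) for i in range(1,n) if st[i,4]>=mn]
    return sorted(r,key=lambda q:-q[0])
E
python3 - <<'E'
from m import *
a=snap('side');b=snap('top')
def show(n,s,lo,hi,box):
    r=blobs(s,n,lo,hi,box)[:3]; print(n,r); return r[0][1]
ra=show('red side',a,(0,150,60),(8,255,255),(250,200,285,240))
rb=show('red top',b,(0,150,60),(8,255,255),(230,185,270,215))
ya=show('yel side',a,(22,120,90),(35,255,255),(265,270,305,300))
yb=show('yel top',b,(22,120,90),(35,255,255),(180,220,210,250))
ba=show('blue side',a,(105,120,50),(125,255,255),(290,195,325,225))
bb=show('blue top',b,(105,120,50),(125,255,255),(305,215,340,245))
print('tab',two(a,ra,b,rb),'pad',two(a,ya,b,yb),'post',two(a,ba,b,bb))
print('paddle z131',onz(a,*ya,131),onz(b,*yb,131))
print('post',onz(a,*ba,37),onz(b,*bb,59))
# silver flange top (z14): fit ellipse of bright low-sat region
hsv=cv2.cvtColor(b['frame'],cv2.COLOR_RGB2HSV);m=cv2.inRange(hsv,(0,0,120),(180,60,255))
k=np.zeros_like(m);k[205:256,296:348]=m[205:256,296:348]
c=max(cv2.findContours(k,0,1)[0],key=cv2.contourArea);e=cv2.fitEllipse(c);print('flange',e,onz(b,*e[0],14))
# pot rim in top
k=np.zeros_like(m)
c1=cv2.resize(b['frame'][160:260,160:360],None,fx=4,fy=4,interpolation=cv2.INTER_CUBIC)[:300]
c1=cv2.resize(b['frame'][160:260,165:345],(720,400),interpolation=cv2.INTER_CUBIC)
cv2.imwrite('pics/crop1.png',c1[:,:,::-1])
E
```

```text
red side [(np.int32(152), array([265.2, 216.1]), array([261, 206,  10,  21], dtype=int32))]
red top [(np.int32(72), array([244.8, 197.9]), array([240, 194,  11,   9], dtype=int32))]
yel side [(np.int32(203), array([283.7, 281.4]), array([274, 274,  20,  16], dtype=int32))]
yel top [(np.int32(165), array([194.7, 234.1]), array([188, 227,  14,  15], dtype=int32))]
blue side [(np.int32(101), array([307.4, 209.7]), array([304, 202,   8,  16], dtype=int32))]
blue top [(np.int32(53), array([322.5, 228.6]), array([319, 225,   8,   9], dtype=int32))]
tab (array([542.40360295, 102.53840855, 176.90496289]), np.float64(4.248454601963834)) pad (array([454.08471102, 235.56392012, 126.24209325]), np.float64(2.255759058805843)) post (array([ 488.01921403, -108.85765031,   35.58716634]), np.float64(2.861375728261895))
paddle z131 [451.86751444 239.40471001 131.        ] [454.58626839 234.90861918 131.        ]
post [ 486.22078635 -107.17889741   37.        ] [ 485.99267715 -106.77300077   59.        ]
flange ((321.5874328613281, 229.86114501953125), (37.252540588378906, 38.167659759521484), 102.56294250488281) [ 488.96817501 -107.97623891   14.        ]
```

View pics/crop1.png

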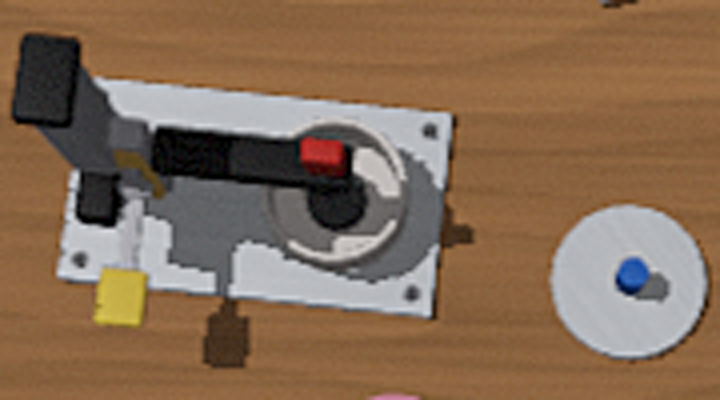

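The silver disc at crop (630,280), i.e. top view (322,230), is bare light metal with a blue post. The pink, green and brown ones are coloured, so this one is the aluminium cover. Next I'll refine the stand pose from the plate corners and work out the first move.

```bash
cat >> h.py <<'E'
def goto(p,yang=None):
    """print shift to TCP target p in tool axes now (cm) and yaw for tool-y world angle (deg)"""
    o=sensors.get_obs(); M=R.from_rotvec(o['eef_rot']).as_matrix()
    out=M.T@(np.asarray(p,float)-o['position'])/10
    print('TCP',o['position'].round(1),'M',M.round(3).tolist(),'q',o['qpos'].round(2))
    print('shift now-axes cm',out.round(2))
    if yang is not None:
        a=np.degrees(np.arctan2(M[1,1],M[0,1])); dw=(yang-a+90)%180-90
        M2=M@R.from_euler('z',-np.radians(dw)).as_matrix()
        print('yaw rad',round(-np.radians(dw),3),'shift after yaw cm',(M2.T@(np.asarray(p,float)-o['position'])/10).round(2))
E
python3 - <<'E'
from h import *
b=snap('top')
w=lambda u,v,z:onz(b,165+(u+.5)/4-.5,160+(v+.5)/4-.5,z)[:2]
L=np.array([[-75,75],[-75,-75],[195,75]]);W=np.array([w(433,318,10),w(452,112,10),w(57,278,10)])
print(W, np.linalg.norm(W[0]-W[1]),np.linalg.norm(W[0]-W[2]))
L=np.vstack([L,[126,98],[0,0]]);W=np.vstack([W,[454.6,234.9],[542,102]])
Lc,Wc=L-L.mean(0),W-W.mean(0)
A=(Lc[:,0]*Wc[:,0]+Lc[:,1]*Wc[:,1]).sum();B=(Lc[:,0]*Wc[:,1]-Lc[:,1]*Wc[:,0]).sum();th=np.arctan2(B,A)
c,s=np.cos(th),np.sin(th);Q=np.array([[c,-s],[s,c]]);t=W.mean(0)-Q@L.mean(0)
print('yaw',np.degrees(th),'org',t,'res',(L@Q.T+t-W).round(1).tolist())
# pot rim points in crop
P=np.array([w(u,v,70) for u,v in [(403,160),(407,190),(390,235),(362,258),(330,266),(300,258)]])
cc=np.linalg.lstsq(np.c_[2*P,np.ones(len(P))],(P**2).sum(1),rcond=None)[0];print('rim',cc[:2],np.sqrt(cc[2]+cc[0]**2+cc[1]**2))
goto([*t,260],np.degrees(th)-90)
E
```

```text
[[460.26731491  30.71460941]
 [611.26929039  19.89655953]
 [484.19102495 301.08476775]] 151.3889916749769 271.4265396422882
yaw 85.24704937498421 org [542.11274896 100.76985335] res [[0.9, 1.5], [-0.6, -0.1], [-0.7, 0.2], [0.3, -0.4], [0.1, -1.2]]
rim [542.08313817 103.10923184] 53.75441762618291
TCP [ 260.7 -512.2  230.8] M [[0.891, 0.454, -0.0], [0.454, -0.891, 0.001], [0.0, -0.001, -1.0]] q [-1.31  0.16  1.6  -0.    1.39 -0.21]
shift now-axes cm [ 52.88 -41.86  -2.87]
yaw rad -1.017 shift after yaw cm [63.42 22.96 -2.87]
```

>>> {"method": "arm_command", "body": {"motion": [{"yaw":-0.17,"tz":-0.6,"jaw":1},{"yaw":-0.17,"tz":-0.6,"jaw":1},{"yaw":-0.17,"tz":-0.6,"jaw":1},{"yaw":-0.17,"tz":-0.6,"jaw":1},{"yaw":-0.17,"tz":-0.5,"jaw":1},{"yaw":-0.167,"jaw":1},{"tx":5.2,"ty":1.9,"jaw":1},{"tx":5.2,"ty":1.9,"jaw":1},{"tx":5.2,"ty":1.9,"jaw":1},{"tx":5.2,"ty":1.9,"jaw":1},{"tx":5.2,"ty":1.9,"jaw":1},{"tx":5.2,"ty":1.9,"jaw":1},{"tx":5.2,"ty":1.9,"jaw":1},{"tx":5.2,"ty":1.9,"jaw":1},{"tx":5.2,"ty":1.9,"jaw":1},{"tx":5.2,"ty":1.9,"jaw":1},{"tx":5.2,"ty":1.9,"jaw":1},{"tx":5.2,"ty":1.9,"jaw":1},{"jaw":1}]}}

```text
validation failed for argument at $.mo...
```

```bash
python3 - <<'E'
from m import *
goto([542,101.5,164],-4.7)
a=snap('side')
r=blobs(a,'',(0,150,60),(8,255,255),(240,190,290,250));print(r[:2]); 
print('tab at z177',onz(a,*r[0][1],177) if r else 0)
E
```

```text
TCP [ 260.7 -512.2  230.8] M [[0.891, 0.454, -0.0], [0.454, -0.891, 0.001], [0.0, -0.001, -1.0]] q [-1.31  0.16  1.6  -0.    1.39 -0.21]
shift now-axes cm [ 52.9  -41.92   6.73]
yaw rad -1.018 shift after yaw cm [63.46 23.01  6.73]
[(np.int32(148), array([265.2, 216.1]), array([261, 206,  10,  21], dtype=int32))]
tab at z177 [540.15046844 102.81458864 177.        ]
```

>>> {"method": "arm_command", "body": {"motion": [{"tx":0,"ty":0,"tz":-0.6,"yaw":-0.17,"jaw":1},{"tx":0,"ty":0,"tz":-0.6,"yaw":-0.17,"jaw":1},{"tx":0,"ty":0,"tz":-0.6,"yaw":-0.17,"jaw":1},{"tx":0,"ty":0,"tz":-0.6,"yaw":-0.17,"jaw":1},{"tx":0,"ty":0,"tz":-0.5,"yaw":-0.17,"jaw":1},{"tx":0,"ty":0,"tz":0,"yaw":-0.167,"jaw":1},{"tx":5.2,"ty":1.9,"tz":0,"yaw":0,"jaw":1},{"tx":5.2,"ty":1.9,"tz":0,"yaw":0,"jaw":1},{"tx":5.2,"ty":1.9,"tz":0,"yaw":0,"jaw":1},{"tx":5.2,"ty":1.9,"tz":0,"yaw":0,"jaw":1},{"tx":5.2,"ty":1.9,"tz":0,"yaw":0,"jaw":1},{"tx":5.2,"ty":1.9,"tz":0,"yaw":0,"jaw":1},{"tx":5.2,"ty":1.9,"tz":0,"yaw":0,"jaw":1},{"tx":5.2,"ty":1.9,"tz":0,"yaw":0,"jaw":1},{"tx":5.2,"ty":1.9,"tz":0,"yaw":0,"jaw":1},{"tx":5.2,"ty":1.9,"tz":0,"yaw":0,"jaw":1},{"tx":5.2,"ty":1.9,"tz":0,"yaw":0,"jaw":1},{"tx":5.2,"ty":1.9,"tz":0,"yaw":0,"jaw":1},{"tx":0,"ty":0,"tz":0,"yaw":0,"jaw":1}]}}

```text
clock: 2.68
position: [540.2, 93.7, 259.9]
eef_rot: [-2.306, -2.132, -0.0]
force: [-0.3, 0.4, -0.3]
width: 85.4
grip_force: 0.0
```

```bash
python3 - <<'E'
from m import *
goto([542,101.5,164],-4.7)
E
```

```text
TCP [540.2  93.7 259.9] M [[0.078, 0.997, -0.0], [0.997, -0.078, 0.001], [0.001, -0.0, -1.0]] q [-0.05  0.07  1.64  0.    1.44  0.03]
shift now-axes cm [0.79 0.13 9.59]
yaw rad 0.004 shift after yaw cm [0.79 0.12 9.59]
```

>>> {"method": "arm_command", "body": {"motion": [{"tx":0.8,"ty":0.1,"tz":1.6,"yaw":0,"jaw":1},{"tx":0,"ty":0,"tz":2.5,"yaw":0,"jaw":1},{"tx":0,"ty":0,"tz":2.5,"yaw":0,"jaw":1},{"tx":0,"ty":0,"tz":2.0,"yaw":0,"jaw":1},{"tx":0,"ty":0,"tz":1.0,"yaw":0,"jaw":1},{"tx":0,"ty":0,"tz":0,"yaw":0,"jaw":1}]}}

```text
clock: 3.42
position: [540.7, 97.9, 163.3]
eef_rot: [-2.312, -2.125, 0.002]
force: [0.6, 0.2, 0.5]
width: 85.7
grip_force: 0.0
```

>>> {"method": "arm_command", "body": {"motion": [{"tx":0,"ty":0,"tz":0,"yaw":0,"jaw":-1},{"tx":0,"ty":0,"tz":0,"yaw":0,"jaw":-1},{"tx":0,"ty":0,"tz":0,"yaw":0,"jaw":-1},{"tx":0,"ty":0,"tz":0,"yaw":0,"jaw":-1},{"tx":0,"ty":0,"tz":0,"yaw":0,"jaw":-1},{"tx":0,"ty":0,"tz":0,"yaw":0,"jaw":-1}]}}

```text
clock: 4.18
position: [541.2, 98.5, 164.8]
eef_rot: [-2.311, -2.127, 0.001]
force: [-3.5, 1.0, 4.8]
width: 15.0
grip_force: 59.6
```

Gripped: the width of 15 mm matches the tab's 16 mm. Lifting by about 111 mm.

>>> {"method": "arm_command", "body": {"motion": [{"tx":0,"ty":0,"tz":-0.5,"yaw":0,"jaw":-1},{"tx":0,"ty":0,"tz":-0.8,"yaw":0,"jaw":-1},{"tx":0,"ty":0,"tz":-0.8,"yaw":0,"jaw":-1},{"tx":0,"ty":0,"tz":-0.8,"yaw":0,"jaw":-1},{"tx":0,"ty":0,"tz":-0.8,"yaw":0,"jaw":-1},{"tx":0,"ty":0,"tz":-0.8,"yaw":0,"jaw":-1},{"tx":0,"ty":0,"tz":-0.8,"yaw":0,"jaw":-1},{"tx":0,"ty":0,"tz":-0.8,"yaw":0,"jaw":-1},{"tx":0,"ty":0,"tz":-0.8,"yaw":0,"jaw":-1},{"tx":0,"ty":0,"tz":-0.8,"yaw":0,"jaw":-1},{"tx":0,"ty":0,"tz":-0.8,"yaw":0,"jaw":-1},{"tx":0,"ty":0,"tz":-0.8,"yaw":0,"jaw":-1},{"tx":0,"ty":0,"tz":-0.8,"yaw":0,"jaw":-1},{"tx":0,"ty":0,"tz":-0.8,"yaw":0,"jaw":-1},{"tx":0,"ty":0,"tz":-0.2,"yaw":0,"jaw":-1},{"tx":0,"ty":0,"tz":0,"yaw":0,"jaw":-1},{"tx":0,"ty":0,"tz":0,"yaw":0,"jaw":-1}]}}

```text
clock: 6.3
position: [541.2, 98.5, 275.6]
eef_rot: [-2.311, -2.127, 0.0]
force: [-4.5, 0.8, -5.5]
width: 15.2
grip_force: 62.3
```

>>> {"method": "arm_command", "body": {"motion": [{"tx":0,"ty":0,"tz":0,"yaw":0,"jaw":1},{"tx":0,"ty":0,"tz":0,"yaw":0,"jaw":1},{"tx":0,"ty":0,"tz":0,"yaw":0,"jaw":1},{"tx":0,"ty":0,"tz":0,"yaw":0,"jaw":1},{"tx":0,"ty":0,"tz":0,"yaw":0,"jaw":1},{"tx":0,"ty":0,"tz":0,"yaw":0,"jaw":1},{"tx":0,"ty":0,"tz":-2.0,"yaw":0,"jaw":1},{"tx":0,"ty":0,"tz":-3.0,"yaw":0,"jaw":1},{"tx":0,"ty":0,"tz":-3.0,"yaw":0,"jaw":1}]}}

```text
clock: 7.42
position: [541.3, 98.4, 356.0]
eef_rot: [-2.311, -2.127, 0.0]
force: [0.6, -0.1, 0.5]
width: 85.2
grip_force: 0.0
```

```bash
python3 - <<'E'
from m import *
a=snap('side')
r=blobs(a,'',(0,150,60),(8,255,255),(230,150,310,250));print(r[:3])
for z in (177,195,267,285): print(z,proj(a,[541,102,z]))
goto([700,150,420],-90)
E
```

```text
[(np.int32(177), array([265.2, 179.3]), array([260, 169,  11,  22], dtype=int32)), (np.int32(150), array([242.5, 179. ]), array([237, 169,  11,  22], dtype=int32))]
177 [264.96810182 215.80020685]
195 [264.92352193 210.00267413]
267 [264.73458715 185.43205632]
285 [264.68450779 178.91932934]
TCP [542.8  98.4 361.1] M [[0.083, 0.997, 0.007], [0.997, -0.083, -0.0], [0.0, 0.007, -1.0]] q [-0.04  0.04  1.47 -0.    1.62  0.04]
shift now-axes cm [ 6.45 15.28 -5.78]
yaw rad 1.488 shift after yaw cm [15.76 -5.16 -5.78]
```

The head hangs at the top notch: the tab is seen at (265,179), which is 285 mm high. Rows can't tilt the tool directly, so I'll see how the arm "approaches" poses at the edge of its reach. That may give the lean.

>>> {"method": "arm_command", "body": {"motion": [{"tx":0,"ty":0,"tz":-1,"yaw":0.165,"jaw":1},{"tx":0,"ty":0,"tz":-1,"yaw":0.165,"jaw":1},{"tx":0,"ty":0,"tz":-1,"yaw":0.165,"jaw":1},{"tx":0,"ty":0,"tz":-1,"yaw":0.165,"jaw":1},{"tx":0,"ty":0,"tz":-1,"yaw":0.165,"jaw":1},{"tx":0,"ty":0,"tz":-1,"yaw":0.165,"jaw":1},{"tx":0,"ty":0,"tz":-1,"yaw":0.165,"jaw":1},{"tx":0,"ty":0,"tz":-1,"yaw":0.165,"jaw":1},{"tx":0,"ty":0,"tz":-1,"yaw":0.165,"jaw":1},{"tx":5,"ty":0,"tz":0,"yaw":0,"jaw":1},{"tx":5,"ty":0,"tz":0,"yaw":0,"jaw":1},{"tx":5,"ty":0,"tz":0,"yaw":0,"jaw":1},{"tx":5,"ty":0,"tz":0,"yaw":0,"jaw":1}]}}

```text
clock: 9.1
position: [742.7, 98.9, 445.1]
eef_rot: [3.142, 0.004, 0.001]
force: [0.9, 1.0, 1.1]
width: 85.4
grip_force: 0.0
```

```bash
python3 - <<'E'
from m import *
goto([700,150,420],-90)
E
```

```text
TCP [742.7  98.9 445.1] M [[1.0, 0.003, 0.001], [0.003, -1.0, -0.0], [0.001, 0.0, -1.0]] q [-0.03  0.67  0.51 -0.    1.96  1.54]
shift now-axes cm [-4.26 -5.12  2.51]
yaw rad 0.003 shift after yaw cm [-4.27 -5.11  2.51]
```

Near full stretch. I'll push outward a few rows and read the tilt.

>>> {"method": "arm_command", "body": {"motion": [{"tx":5,"ty":0,"tz":0,"yaw":0,"jaw":1},{"tx":5,"ty":0,"tz":0,"yaw":0,"jaw":1},{"tx":5,"ty":0,"tz":0,"yaw":0,"jaw":1},{"tx":0,"ty":0,"tz":0,"yaw":0,"jaw":1}]}}

```text
clock: 9.6
position: [816.6, 91.0, 407.3]
eef_rot: [-3.134, -0.003, -0.078]
force: [-1.0, -0.6, -0.7]
width: 85.4
grip_force: 0.0
```

```bash
python3 - <<'E'
from m import *
goto([700,150,420],-90)
E
```

```text
TCP [816.6  91.  407.3] M [[0.999, 0.002, 0.05], [0.002, -1.0, 0.007], [0.05, -0.006, -0.999]] q [-0.04  0.93  0.19  0.01  1.97  1.53]
shift now-axes cm [-11.57  -5.94  -1.81]
yaw rad 0.002 shift after yaw cm [-11.58  -5.91  -1.81]
```

>>> {"method": "arm_command", "body": {"motion": [{"tx":5,"ty":0,"tz":-3,"yaw":0,"jaw":1},{"tx":5,"ty":0,"tz":-3,"yaw":0,"jaw":1},{"tx":5,"ty":0,"tz":-3,"yaw":0,"jaw":1},{"tx":5,"ty":0,"tz":-3,"yaw":0,"jaw":1},{"tx":5,"ty":0,"tz":-3,"yaw":0,"jaw":1},{"tx":0,"ty":0,"tz":0,"yaw":0,"jaw":1}]}}

```text
clock: 10.35
position: [841.5, 70.3, 475.8]
eef_rot: [-3.097, -0.003, -0.368]
force: [-0.1, -0.5, 0.1]
width: 85.3
grip_force: 0.0
```

```bash
python3 - <<'E'
from m import *
goto([700,150,420],-90)
E
```

```text
TCP [841.5  70.3 475.8] M [[0.972, 0.005, 0.234], [-0.001, -1.0, 0.023], [0.234, -0.022, -0.972]] q [-0.07  0.86  0.18  0.04  1.87  1.51]
shift now-axes cm [-15.06  -7.91   2.29]
yaw rad 0.005 shift after yaw cm [-15.1   -7.84   2.29]
```

The lean is building: 13.5° in the wanted direction. Continuing.

>>> {"method": "arm_command", "body": {"motion": [{"tx":5,"ty":0,"tz":-1.5,"yaw":0,"jaw":1},{"tx":5,"ty":0,"tz":-1.5,"yaw":0,"jaw":1},{"tx":5,"ty":0,"tz":-1.5,"yaw":0,"jaw":1},{"tx":5,"ty":0,"tz":-1.5,"yaw":0,"jaw":1},{"tx":5,"ty":0,"tz":-1.5,"yaw":0,"jaw":1},{"tx":5,"ty":0,"tz":-1.5,"yaw":0,"jaw":1},{"tx":0,"ty":0,"tz":0,"yaw":0,"jaw":1}]}}

```text
clock: 11.22
position: [885.6, 53.0, 518.3]
eef_rot: [-3.032, -0.002, -0.67]
force: [0.4, 0.6, 0.5]
width: 85.3
grip_force: 0.0
```

```bash
python3 - <<'E'
from m import *
goto([700,150,420],-90)
E
```

```text
TCP [885.6  53.  518.3] M [[0.907, 0.009, 0.421], [-0.006, -0.999, 0.036], [0.421, -0.035, -0.906]] q [-0.1   0.83  0.18  0.08  1.7   1.49]
shift now-axes cm [-21.03  -9.52   1.44]
yaw rad 0.009 shift after yaw cm [-21.12  -9.33   1.44]
```

>>> {"method": "arm_command", "body": {"motion": [{"tx":5,"ty":-2,"tz":-1,"yaw":0,"jaw":1},{"tx":5,"ty":-2,"tz":-1,"yaw":0,"jaw":1},{"tx":5,"ty":-2,"tz":-1,"yaw":0,"jaw":1},{"tx":5,"ty":-2,"tz":-1,"yaw":0,"jaw":1},{"tx":5,"ty":-2,"tz":-1,"yaw":0,"jaw":1},{"tx":5,"ty":-2,"tz":-1,"yaw":0,"jaw":1},{"tx":0,"ty":0,"tz":0,"yaw":0,"jaw":1}]}}

```text
clock: 12.1
position: [907.8, 143.4, 581.0]
eef_rot: [-2.927, -0.007, -0.965]
force: [0.2, -0.8, 0.7]
width: 85.6
grip_force: 0.0
```

```bash
python3 - <<'E'
from m import *
goto([700,150,420],-90)
E
```

```text
TCP [907.8 143.4 581. ] M [[0.804, 0.023, 0.594], [-0.014, -0.998, 0.058], [0.595, -0.055, -0.802]] q [0.01 0.78 0.18 0.05 1.54 1.59]
shift now-axes cm [-26.29  -0.26   0.61]
yaw rad 0.023 shift after yaw cm [-26.29   0.36   0.61]
```

>>> {"method": "arm_command", "body": {"motion": [{"tx":5,"ty":0,"tz":-1,"yaw":0,"jaw":1},{"tx":5,"ty":0,"tz":-1,"yaw":0,"jaw":1},{"tx":0,"ty":0,"tz":0,"yaw":-0.08,"jaw":1},{"tx":0,"ty":0,"tz":0,"yaw":0,"jaw":1}]}}

```text
clock: 12.6
position: [913.1, 127.8, 609.6]
eef_rot: [-2.91, -0.12, -1.066]
force: [-0.0, -0.8, 0.0]
width: 85.7
grip_force: 0.0
```

```bash
cat >> h.py <<'E'
def lean(gp,back=0):
    """leaned tool: shift to put grasp point at gp (+back mm along -z tool); roll fix yaw"""
    o=sensors.get_obs(); M=R.from_rotvec(o['eef_rot']).as_matrix()
    f=np.arctan2(M[2,1],M[2,0]); M2=M@R.from_euler('z',f).as_matrix()
    g=o['position']-18.7*M[:,2]
    d=np.asarray(gp,float)-back*M[:,2]-g
    print('tilt',np.degrees(np.arccos(-M[2,2])).round(1),'az',np.degrees(np.arctan2(M[1,2],M[0,2])).round(1),'yaw fix',f.round(3),'y',M[:,1].round(3),'q',o['qpos'].round(2))
    print('grasp',g.round(1),'world d',d.round(1),'now',(M.T@d/10).round(2),'after fix',(M2.T@d/10).round(2),'up10',(M2.T@[0,0,1]).round(3),'y+1',(M2.T@[0,1,0]).round(3),'x+1',(M2.T@[1,0,0]).round(3))
E
python3 - <<'E'
from h import *
lean([487.5,-107.5,110])
E
```

```text
tilt 40.3 az 5.7 yaw fix -0.017 y [ 0.087 -0.996 -0.011] q [-0.02  0.76  0.18  0.08  1.5   1.49]
grasp [901.1 126.6 623.8] world d [-413.6 -234.1 -513.8] now [-66.05  20.32  11.1 ] after fix [-66.39  19.18  11.1 ] up10 [ 0.646  0.    -0.763] y+1 [ 0.076 -0.995  0.064] x+1 [0.759 0.1   0.643]
```

>>> {"method": "arm_command", "body": {"motion": [{"tx":0,"ty":0,"tz":0,"yaw":-0.017,"jaw":1},{"tx":-4.7,"ty":1.35,"tz":0.8,"yaw":0,"jaw":1},{"tx":-4.7,"ty":1.35,"tz":0.8,"yaw":0,"jaw":1},{"tx":-4.7,"ty":1.35,"tz":0.8,"yaw":0,"jaw":1},{"tx":-4.7,"ty":1.35,"tz":0.8,"yaw":0,"jaw":1},{"tx":-4.7,"ty":1.35,"tz":0.8,"yaw":0,"jaw":1},{"tx":-4.7,"ty":1.35,"tz":0.8,"yaw":0,"jaw":1},{"tx":-4.7,"ty":1.35,"tz":0.8,"yaw":0,"jaw":1},{"tx":-4.7,"ty":1.35,"tz":0.8,"yaw":0,"jaw":1},{"tx":-4.7,"ty":1.35,"tz":0.8,"yaw":0,"jaw":1},{"tx":-4.7,"ty":1.35,"tz":0.8,"yaw":0,"jaw":1},{"tx":-4.7,"ty":1.35,"tz":0.8,"yaw":0,"jaw":1},{"tx":-4.7,"ty":1.35,"tz":0.8,"yaw":0,"jaw":1},{"tx":-4.7,"ty":1.35,"tz":0.8,"yaw":0,"jaw":1},{"tx":0,"ty":0,"tz":0,"yaw":0,"jaw":1}]}}

```text
clock: 14.48
position: [548.6, -78.5, 152.0]
eef_rot: [-2.915, -0.143, -1.056]
force: [0.2, 0.5, 0.3]
width: 85.4
grip_force: 0.0
```

```bash
python3 - <<'E'
from m import *
lean([488,-108.2,46])
a=snap('side')
print(blobs(a,'',(105,120,50),(125,255,255),(290,190,330,230))[:2])
cv2.imwrite('pics/near.png',cv2.resize(a['frame'][130:280,220:420],(800,600),interpolation=cv2.INTER_CUBIC)[:,:,::-1])
E
```

```text
tilt 39.9 az 6.0 yaw fix -0.006 y [ 0.1   -0.995 -0.004] q [-0.6  -0.23  2.29  0.75  0.66  0.36]
grasp [536.7 -79.7 166.4] world d [ -48.7  -28.5 -120.4] now [-11.65   2.4    5.95] after fix [-11.66   2.33   5.95] up10 [ 0.641 -0.    -0.768] y+1 [ 0.08  -0.995  0.067] x+1 [0.764 0.104 0.637]
[(np.int32(95), array([307.5, 210.1]), array([304, 203,   8,  15], dtype=int32))]
```

View pics/near.png

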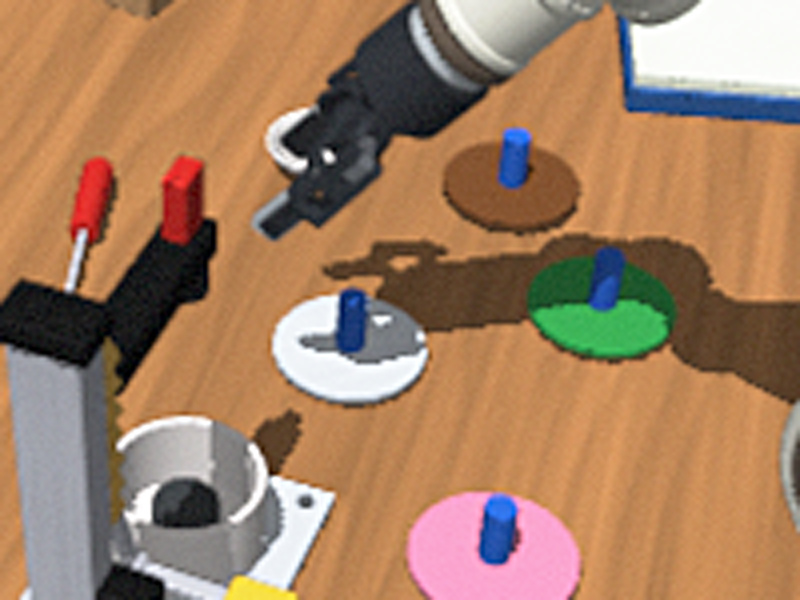

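The leaned gripper is seen above and beyond the silver cover, whose post is at crop (351,320), and it is free of the neighbours. Approaching along the tool axis.

>>> {"method": "arm_command", "body": {"motion": [{"tx":-4,"ty":0.8,"tz":0,"yaw":0,"jaw":1},{"tx":-4,"ty":0.8,"tz":0,"yaw":0,"jaw":1},{"tx":-3.7,"ty":0.8,"tz":0,"yaw":-0.006,"jaw":1},{"tx":0,"ty":0,"tz":0,"yaw":0,"jaw":1},{"tx":0,"ty":0,"tz":0,"yaw":0,"jaw":1}]}}

```text
clock: 15.15
position: [467.1, -113.0, 82.8]
eef_rot: [-2.917, -0.161, -1.071]
force: [0.9, -0.8, 0.1]
width: 85.7
grip_force: 0.0
```

```bash
python3 - <<'E'
from m import *
lean([488,-108.2,46])
E
```

```text
tilt 40.3 az 5.7 yaw fix 0.011 y [ 0.107 -0.994  0.007] q [-0.86 -0.28  2.5   0.95  0.71 -0.08]
grasp [ 455.  -114.2   97.1] world d [ 33.    6.  -51.1] now [-0.76 -0.28  6.06] after fix [-0.76 -0.27  6.06] up10 [ 0.647  0.    -0.763] y+1 [ 0.075 -0.995  0.064] x+1 [0.759 0.099 0.644]
```

>>> {"method": "arm_command", "body": {"motion": [{"tx":-0.7,"ty":-0.25,"tz":0,"yaw":0.008,"jaw":1},{"tx":0,"ty":0,"tz":1.5,"yaw":0,"jaw":1},{"tx":0,"ty":0,"tz":1.5,"yaw":0,"jaw":1},{"tx":0,"ty":0,"tz":1.5,"yaw":0,"jaw":1},{"tx":0,"ty":0,"tz":1.5,"yaw":0,"jaw":1},{"tx":0,"ty":0,"tz":0,"yaw":0,"jaw":1},{"tx":0,"ty":0,"tz":0,"yaw":0,"jaw":1}]}}

```text
clock: 16.02
position: [498.3, -105.8, 30.7]
eef_rot: [-2.914, -0.148, -1.066]
force: [-0.8, -0.1, 0.2]
width: 85.3
grip_force: 0.0
```

```bash
python3 - <<'E'
from m import *
lean([488,-108.2,46]); print(sensors.get_obs()['force'])
E
```

```text
tilt 40.2 az 5.9 yaw fix -0.001 y [ 0.102 -0.995 -0.   ] q [-0.77 -0.01  2.43  1.19  0.56 -0.3 ]
grasp [ 486.3 -107.1   45. ] world d [ 1.7 -1.1  1. ] now [0.18 0.13 0.02] after fix [0.18 0.13 0.02] up10 [ 0.645  0.    -0.764] y+1 [ 0.078 -0.995  0.066] x+1 [0.76  0.102 0.642]
[-0.75211718 -0.07798713  0.20189818]
```

>>> {"method": "arm_command", "body": {"motion": [{"tx":0.15,"ty":0.1,"tz":0,"yaw":0,"jaw":-1},{"tx":0,"ty":0,"tz":0,"yaw":0,"jaw":-1},{"tx":0,"ty":0,"tz":0,"yaw":0,"jaw":-1},{"tx":0,"ty":0,"tz":0,"yaw":0,"jaw":-1},{"tx":0,"ty":0,"tz":0,"yaw":0,"jaw":-1},{"tx":0,"ty":0,"tz":0,"yaw":0,"jaw":-1}]}}

```text
clock: 16.77
position: [499.5, -106.8, 31.5]
eef_rot: [-2.913, -0.147, -1.066]
force: [-5.1, 0.8, 5.8]
width: 20.4
grip_force: 58.5
```

```bash
python3 - <<'E'
from m import *
lean([488,-108.2,46]); a=snap('side','g.png');b=snap('top')
print(blobs(a,'',(105,120,50),(125,255,255),(290,190,330,230))[:2])
cv2.imwrite('pics/grip.png',cv2.resize(a['frame'][150:250,240:373],(798,600),interpolation=cv2.INTER_CUBIC)[:,:,::-1])
E
```

```text
tilt 40.2 az 5.9 yaw fix -0.002 y [ 0.101 -0.995 -0.001] q [-0.77 -0.01  2.42  1.19  0.56 -0.29]
grasp [ 487.5 -108.    45.8] world d [ 0.5 -0.2  0.2] now [0.05 0.02 0.02] after fix [0.05 0.02 0.02] up10 [ 0.645 -0.    -0.764] y+1 [ 0.078 -0.995  0.066] x+1 [0.76  0.103 0.642]
[(np.int32(26), array([307. , 203.7]), array([304, 202,   8,   5], dtype=int32)), (np.int32(18), array([307.8, 215.7]), array([304, 213,   7,   5], dtype=int32))]
```

View pics/grip.png

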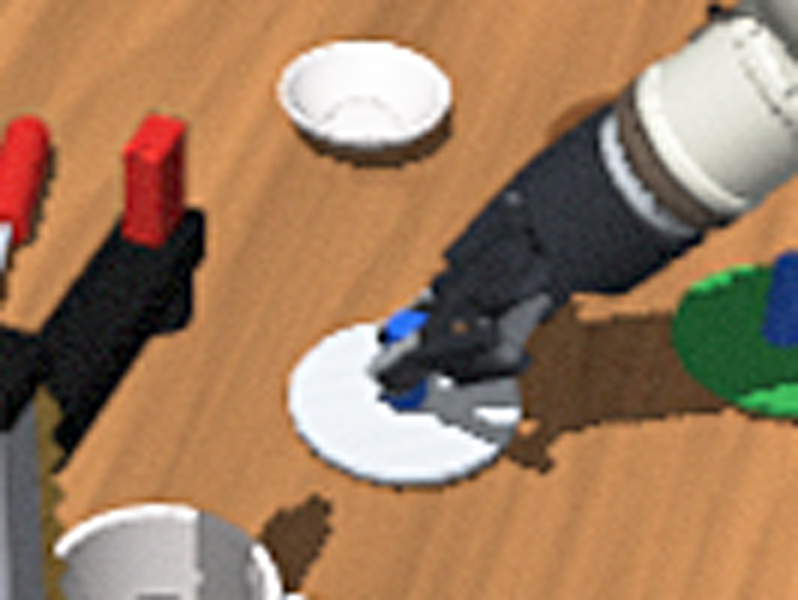

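The fingers hold the blue post and the cover is still flat on the bench at crop (405,400). Width 20 mm and grip force 58 N are consistent. Lifting straight up.

>>> {"method": "arm_command", "body": {"motion": [{"tx":0.32,"ty":0,"tz":-0.38,"yaw":0,"jaw":-1},{"tx":0.65,"ty":0,"tz":-0.77,"yaw":0,"jaw":-1},{"tx":0.65,"ty":0,"tz":-0.77,"yaw":0,"jaw":-1},{"tx":0.65,"ty":0,"tz":-0.77,"yaw":0,"jaw":-1},{"tx":0.65,"ty":0,"tz":-0.77,"yaw":0,"jaw":-1},{"tx":0.65,"ty":0,"tz":-0.77,"yaw":0,"jaw":-1},{"tx":0.65,"ty":0,"tz":-0.77,"yaw":0,"jaw":-1},{"tx":0.65,"ty":0,"tz":-0.77,"yaw":0,"jaw":-1},{"tx":0.32,"ty":0,"tz":-0.38,"yaw":0,"jaw":-1},{"tx":0,"ty":0,"tz":0,"yaw":0,"jaw":-1}]}}

```text
clock: 18.12
position: [499.2, -106.8, 111.6]
eef_rot: [-2.914, -0.148, -1.065]
force: [0.4, 0.4, -3.8]
width: 20.6
grip_force: 58.7
```

```bash
python3 - <<'E'
from m import *
lean([520,60,125]); lean([542,101.5,125])
a=snap('side','lift.png')
cv2.imwrite('pics/liftc.png',cv2.resize(a['frame'][130:250,230:390],(800,600),interpolation=cv2.INTER_CUBIC)[:,:,::-1])
E
```

```text
tilt 40.1 az 5.9 yaw fix -0.001 y [ 0.101 -0.995 -0.001] q [-0.77 -0.27  2.42  0.88  0.7   0.09]
grasp [ 487.2 -108.   125.9] world d [ 32.8 168.   -0.9] now [  3.73 -16.38   3.28] after fix [  3.75 -16.38   3.28] up10 [ 0.645 -0.    -0.764] y+1 [ 0.078 -0.995  0.066] x+1 [0.76  0.102 0.641]
tilt 40.1 az 5.9 yaw fix -0.001 y [ 0.101 -0.995 -0.001] q [-0.77 -0.27  2.42  0.88  0.7   0.09]
grasp [ 487.2 -108.   125.9] world d [ 54.8 209.5  -0.9] now [  5.72 -20.29   4.96] after fix [  5.74 -20.28   4.96] up10 [ 0.645 -0.    -0.764] y+1 [ 0.078 -0.995  0.066] x+1 [0.76  0.102 0.641]
```

View pics/liftc.png

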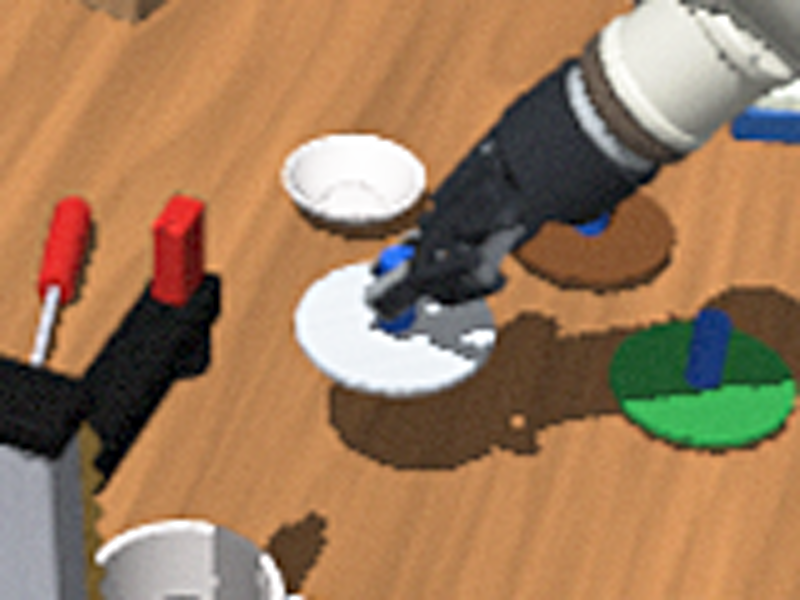

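The cover is up and level. Carrying it over the pot.

>>> {"method": "arm_command", "body": {"motion": [{"tx":0.24,"ty":-0.85,"tz":0.2,"yaw":0,"jaw":-1},{"tx":0.48,"ty":-1.69,"tz":0.41,"yaw":0,"jaw":-1},{"tx":0.48,"ty":-1.69,"tz":0.41,"yaw":0,"jaw":-1},{"tx":0.48,"ty":-1.69,"tz":0.41,"yaw":0,"jaw":-1},{"tx":0.48,"ty":-1.69,"tz":0.41,"yaw":0,"jaw":-1},{"tx":0.48,"ty":-1.69,"tz":0.41,"yaw":0,"jaw":-1},{"tx":0.48,"ty":-1.69,"tz":0.41,"yaw":0,"jaw":-1},{"tx":0.48,"ty":-1.69,"tz":0.41,"yaw":0,"jaw":-1},{"tx":0.48,"ty":-1.69,"tz":0.41,"yaw":0,"jaw":-1},{"tx":0.48,"ty":-1.69,"tz":0.41,"yaw":0,"jaw":-1},{"tx":0.48,"ty":-1.69,"tz":0.41,"yaw":0,"jaw":-1},{"tx":0.48,"ty":-1.69,"tz":0.41,"yaw":0,"jaw":-1},{"tx":0.24,"ty":-0.85,"tz":0.2,"yaw":0,"jaw":-1},{"tx":0,"ty":0,"tz":0,"yaw":0,"jaw":-1},{"tx":0,"ty":0,"tz":0,"yaw":0,"jaw":-1}]}}

```text
clock: 20.05
position: [553.7, 102.8, 110.9]
eef_rot: [-2.914, -0.147, -1.063]
force: [-0.6, 0.3, -3.1]
width: 20.6
grip_force: 59.0
```

```bash
python3 - <<'E'
from m import *
lean([542,101.5,125]); print(sensors.get_obs()['force'])
a=snap('side','over_s.png');b=snap('top','over_t.png')
A=cv2.resize(a['frame'][160:290,210:340],(400,400),interpolation=cv2.INTER_CUBIC)
B=cv2.resize(b['frame'][160:260,185:285],(400,400),interpolation=cv2.INTER_CUBIC)
cv2.imwrite('pics/over.png',np.hstack([A,B])[:,:,::-1])
E
```

```text
tilt 40.1 az 5.9 yaw fix -0.002 y [ 0.101 -0.995 -0.002] q [-0.11 -0.13  2.31  0.46  0.3   0.97]
grasp [541.7 101.6 125.2] world d [ 0.3 -0.1 -0.2] now [0.01 0.01 0.04] after fix [0.01 0.01 0.04] up10 [ 0.644 -0.    -0.765] y+1 [ 0.079 -0.995  0.066] x+1 [0.761 0.103 0.641]
[-0.64292071  0.32179877 -3.13063262]
```

View pics/over.png

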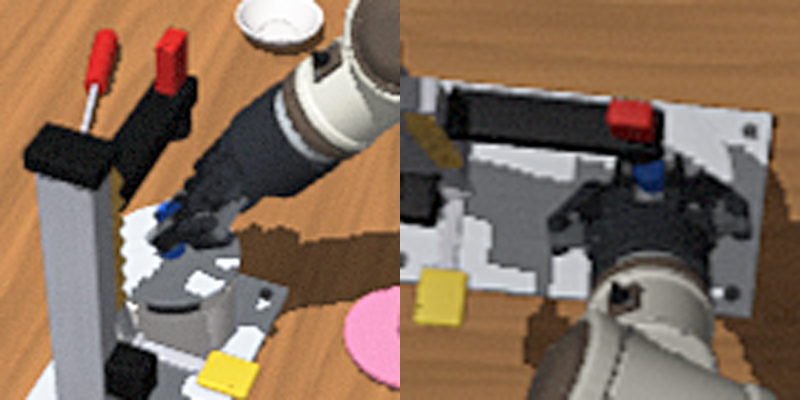

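The cover is level above the pot in both views, and the gripper's lean clears the foot and arm. Lowering in small steps with force checks.

>>> {"method": "arm_command", "body": {"motion": [{"tx":-0.19,"ty":0,"tz":0.23,"yaw":0,"jaw":-1},{"tx":-0.19,"ty":0,"tz":0.23,"yaw":0,"jaw":-1},{"tx":-0.19,"ty":0,"tz":0.23,"yaw":0,"jaw":-1},{"tx":-0.13,"ty":0,"tz":0.15,"yaw":0,"jaw":-1},{"tx":-0.13,"ty":0,"tz":0.15,"yaw":0,"jaw":-1},{"tx":0,"ty":0,"tz":0,"yaw":0,"jaw":-1}]}}

```text
clock: 20.9
position: [554.1, 102.6, 98.3]
eef_rot: [-2.914, -0.147, -1.064]
force: [0.1, 0.4, -3.2]
width: 20.4
grip_force: 59.0
```

```bash
python3 - <<'E'
from m import *
lean([541.5,102,108]); o=sensors.get_obs(); print(o['force'],o['wrist_torque'])
E
```

```text
tilt 40.1 az 5.9 yaw fix -0.002 y [ 0.101 -0.995 -0.001] q [-0.11 -0.1   2.32  0.52  0.27  0.91]
grasp [542.1 101.4 112.6] world d [-0.6  0.6 -4.6] now [-0.34 -0.07  0.32] after fix [-0.34 -0.07  0.32] up10 [ 0.645  0.    -0.765] y+1 [ 0.078 -0.995  0.066] x+1 [0.761 0.102 0.641]
[ 0.13560435  0.38439069 -3.21695156] [-0.08550187  0.68585243  0.02564843]
```

The plug has entered the mouth by 3 mm without contact. Continuing.

>>> {"method": "arm_command", "body": {"motion": [{"tx":-0.12,"ty":-0.03,"tz":0.12,"yaw":0,"jaw":-1},{"tx":-0.1,"ty":-0.02,"tz":0.11,"yaw":0,"jaw":-1},{"tx":-0.09,"ty":0,"tz":0.1,"yaw":0,"jaw":-1},{"tx":0,"ty":0,"tz":0,"yaw":0,"jaw":-1},{"tx":0,"ty":0,"tz":0,"yaw":0,"jaw":-1}]}}

```text
clock: 21.52
position: [554.0, 103.1, 94.0]
eef_rot: [-2.914, -0.147, -1.065]
force: [0.5, -0.8, -3.4]
width: 20.6
grip_force: 59.0
```

```bash
python3 - <<'E'
from m import *
lean([541.5,102,108]); o=sensors.get_obs(); print(o['force'],o['wrist_torque'])
E
```

```text
tilt 40.2 az 5.9 yaw fix -0.001 y [ 0.101 -0.995 -0.001] q [-0.1  -0.09  2.32  0.54  0.26  0.89]
grasp [542.  101.8 108.3] world d [-0.5  0.2 -0.3] now [-0.05 -0.02 -0.  ] after fix [-0.05 -0.02 -0.  ] up10 [ 0.645  0.    -0.764] y+1 [ 0.078 -0.995  0.066] x+1 [0.76  0.102 0.642]
[ 0.45738165 -0.84216379 -3.40582405] [-0.04432954  0.689232    0.03075412]
```

Still hanging freely. About 1 mm more until the flange takes load.

>>> {"method": "arm_command", "body": {"motion": [{"tx":-0.05,"ty":0,"tz":0.05,"yaw":0,"jaw":-1},{"tx":-0.05,"ty":0,"tz":0.05,"yaw":0,"jaw":-1},{"tx":-0.04,"ty":0,"tz":0.05,"yaw":0,"jaw":-1},{"tx":0,"ty":0,"tz":0,"yaw":0,"jaw":-1},{"tx":0,"ty":0,"tz":0,"yaw":0,"jaw":-1}]}}

```text
clock: 22.15
position: [554.7, 103.1, 93.5]
eef_rot: [-2.913, -0.147, -1.069]
force: [-12.1, -1.0, 11.7]
width: 20.3
grip_force: 61.5
```

```bash
python3 - <<'E'
from m import *
lean([541.5,102,107]); o=sensors.get_obs(); print(o['force'],o['wrist_torque'])
E
```

```text
tilt 40.3 az 5.8 yaw fix -0.001 y [ 0.101 -0.995 -0.   ] q [-0.1  -0.09  2.32  0.55  0.25  0.87]
grasp [542.6 101.8 107.8] world d [-1.1  0.2 -0.8] now [-0.13 -0.03 -0.01] after fix [-0.13 -0.03 -0.01] up10 [ 0.647  0.    -0.763] y+1 [ 0.078 -0.995  0.066] x+1 [0.759 0.102 0.644]
[-12.14324785  -1.03365395  11.65793823] [-1.67733761e-02  7.76762375e-01 -1.43676743e-04]
```

Contact: the grasp height of 107.8 mm matches fully seated. I'll ease the load, then open.

>>> {"method": "arm_command", "body": {"motion": [{"tx":0.05,"ty":0,"tz":-0.06,"yaw":0,"jaw":-1},{"tx":0,"ty":0,"tz":0,"yaw":0,"jaw":-1}]}}

```text
clock: 22.4
position: [554.4, 103.0, 93.5]
eef_rot: [-2.913, -0.147, -1.067]
force: [-6.3, -1.0, 6.5]
width: 20.5
grip_force: 59.8
```

>>> {"method": "arm_command", "body": {"motion": [{"tx":0,"ty":0,"tz":0,"yaw":0,"jaw":1},{"tx":0,"ty":0,"tz":0,"yaw":0,"jaw":1},{"tx":0,"ty":0,"tz":0,"yaw":0,"jaw":1},{"tx":0,"ty":0,"tz":0,"yaw":0,"jaw":1},{"tx":0,"ty":0,"tz":0,"yaw":0,"jaw":1},{"tx":0,"ty":0,"tz":0,"yaw":0,"jaw":1},{"tx":0,"ty":0,"tz":0,"yaw":0,"jaw":1}]}}

```text
clock: 23.28
position: [553.8, 103.1, 92.7]
eef_rot: [-2.914, -0.147, -1.065]
force: [-0.8, 0.0, 0.5]
width: 85.5
grip_force: 0.0
```

```bash
python3 - <<'E'
from m import *
lean([541.5,102,107],150); o=sensors.get_obs(); print(o['force'])
E
```

```text
tilt 40.2 az 5.9 yaw fix -0.001 y [ 0.101 -0.995 -0.001] q [-0.1  -0.09  2.32  0.55  0.26  0.88]
grasp [541.8 101.9 107. ] world d [-96.5  -9.8 114.6] now [ -0.02  -0.02 -15.02] after fix [ -0.02  -0.02 -15.02] up10 [ 0.645  0.    -0.764] y+1 [ 0.078 -0.995  0.066] x+1 [0.76  0.102 0.641]
[-0.76142212  0.01405066  0.47741941]
```

>>> {"method": "arm_command", "body": {"motion": [{"tx":0,"ty":0,"tz":-1,"yaw":0,"jaw":1},{"tx":0,"ty":0,"tz":-2,"yaw":0,"jaw":1},{"tx":0,"ty":0,"tz":-3,"yaw":0,"jaw":1},{"tx":0,"ty":0,"tz":-3,"yaw":0,"jaw":1},{"tx":0,"ty":0,"tz":-3,"yaw":0,"jaw":1},{"tx":0,"ty":0,"tz":-3,"yaw":0,"jaw":-1},{"tx":0,"ty":0,"tz":0,"yaw":0,"jaw":-1},{"tx":0,"ty":0,"tz":0,"yaw":0,"jaw":-1}]}}

```text
clock: 24.28
position: [457.6, 93.2, 206.6]
eef_rot: [-2.914, -0.147, -1.064]
force: [-0.6, -0.1, -0.7]
width: 31.7
grip_force: 0.0
```

```bash
python3 - <<'E'
from m import *
a=snap('side','seat_s.png');b=snap('top','seat_t.png')
A=cv2.resize(a['frame'][160:290,210:340],(400,400),interpolation=cv2.INTER_CUBIC)
B=cv2.resize(b['frame'][160:260,185:285],(400,400),interpolation=cv2.INTER_CUBIC)
cv2.imwrite('pics/seat.png',np.hstack([A,B])[:,:,::-1])
print(blobs(a,'',(0,150,60),(8,255,255),(255,150,310,250))[:1])
ba=blobs(a,'',(105,120,50),(125,255,255),(240,200,300,260))[:2];bb=blobs(b,'',(105,120,50),(125,255,255),(225,190,270,230))[:2];print(ba,bb)
if ba and bb: print(two(a,ba[0][1],b,bb[0][1]))
print('exp',proj(a,[542,102,98.5]),proj(b,[542,102,121]))
o=sensors.get_obs();lean([454,235,150]);goto([454,235,150])
E
```

```text
[(np.int32(178), array([265.2, 179.3]), array([260, 169,  11,  22], dtype=int32))]
[(np.int32(128), array([265.1, 239.6]), array([261, 231,   9,  18], dtype=int32))] [(np.int32(55), array([247.3, 204.2]), array([244, 200,   8,   9], dtype=int32))]
(array([542.55866428, 100.93043133,  97.49533148]), np.float64(2.0723792534397556))
exp [264.76420621 239.54044971] [246.42159692 203.09853298]
tilt 40.0 az 5.9 yaw fix -0.003 y [ 0.101 -0.995 -0.002] q [-0.18 -0.73  2.49  0.28  0.72  1.14]
grasp [445.3  92.1 220. ] world d [  8.7 142.9 -70. ] now [ -2.74 -14.12   6.87] after fix [ -2.7  -14.12   6.87] up10 [ 0.643 -0.    -0.766] y+1 [ 0.079 -0.995  0.066] x+1 [0.762 0.103 0.639]
TCP [457.3  93.3 205.7] M [[0.762, 0.101, 0.639], [0.076, -0.995, 0.066], [0.643, -0.002, -0.766]] q [-0.18 -0.73  2.49  0.28  0.72  1.14]
shift now-axes cm [ -2.74 -14.12   5.  ]
```

View pics/seat.png

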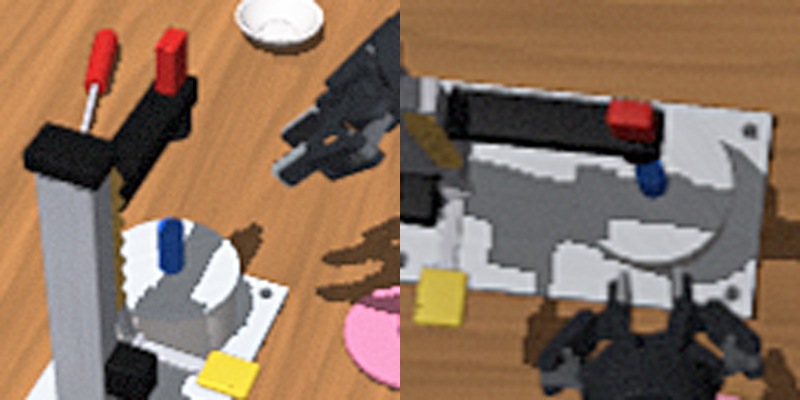

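The cover is seated level at side crop (185,260), with its post at height 97.5 mm against 98.5 expected and the tab still at the top. Going above the paddle with shut fingers.

>>> {"method": "arm_command", "body": {"motion": [{"tx":-0.1,"ty":-2.5,"tz":0.3,"yaw":0,"jaw":-1},{"tx":-0.1,"ty":-3,"tz":0.4,"yaw":0,"jaw":-1},{"tx":-0.2,"ty":-3,"tz":0.6,"yaw":0,"jaw":-1},{"tx":-0.3,"ty":-3,"tz":1,"yaw":0,"jaw":-1},{"tx":-0.4,"ty":-2.5,"tz":1.2,"yaw":0,"jaw":-1},{"tx":-0.4,"ty":0,"tz":1.2,"yaw":0,"jaw":-1},{"tx":0,"ty":0,"tz":0,"yaw":0,"jaw":-1},{"tx":0,"ty":0,"tz":0,"yaw":0,"jaw":-1}]}}

```text
clock: 25.38
position: [462.1, 234.3, 161.4]
eef_rot: [-2.915, -0.147, -1.063]
force: [0.1, -0.0, 0.7]
width: -0.3
grip_force: 0.0
```

```bash
python3 - <<'E'
from m import *
goto([462,235,142]); goto([462,235,112]); print(sensors.get_obs()['width'])
E
```

```text
TCP [462.1 234.3 161.4] M [[0.761, 0.101, 0.641], [0.077, -0.995, 0.066], [0.644, -0.001, -0.765]] q [ 0.32 -0.34  2.35 -0.32  0.46  2.03]
shift now-axes cm [-1.26 -0.07  1.48]
TCP [462.1 234.3 161.4] M [[0.761, 0.101, 0.641], [0.077, -0.995, 0.066], [0.644, -0.001, -0.765]] q [ 0.32 -0.34  2.35 -0.32  0.46  2.03]
shift now-axes cm [-3.19 -0.07  3.78]
-0.28976224030001024
```

>>> {"method": "arm_command", "body": {"motion": [{"tx":-0.64,"ty":-0.05,"tz":0.76,"yaw":0,"jaw":-1},{"tx":-0.64,"ty":0,"tz":0.76,"yaw":0,"jaw":-1},{"tx":-0.64,"ty":0,"tz":0.76,"yaw":0,"jaw":-1},{"tx":-0.64,"ty":0,"tz":0.76,"yaw":0,"jaw":-1},{"tx":-0.45,"ty":0,"tz":0.53,"yaw":0,"jaw":-1},{"tx":0,"ty":0,"tz":0,"yaw":0,"jaw":-1},{"tx":0,"ty":0,"tz":0,"yaw":0,"jaw":-1}]}}

```text
clock: 26.25
position: [462.0, 235.0, 115.1]
eef_rot: [-2.914, -0.147, -1.064]
force: [-1.1, 0.5, 0.9]
width: -0.2
grip_force: 1.1
```

```bash
python3 - <<'E'
from m import *
a=snap('side')
print(blobs(a,'',(0,150,60),(8,255,255),(255,150,310,250))[:1],proj(a,[541,102,184]))
goto([462,235,112]); print(sensors.get_obs()['force'])
E
```

```text
[(np.int32(174), array([265.4, 194.4]), array([260, 184,  11,  22], dtype=int32))] [264.95088477 213.56116103]
TCP [462.1 235.  115.3] M [[0.761, 0.101, 0.641], [0.077, -0.995, 0.066], [0.645, -0.001, -0.764]] q [ 0.32 -0.23  2.38 -0.45  0.33  2.16]
shift now-axes cm [-0.21 -0.    0.25]
[-2.94344674  0.2152246   1.53012422]
```

The head is sinking, with the tab now at row 194. Pressing a little deeper and holding.

>>> {"method": "arm_command", "body": {"motion": [{"tx":-0.26,"ty":0,"tz":0.3,"yaw":0,"jaw":-1},{"tx":0,"ty":0,"tz":0,"yaw":0,"jaw":-1},{"tx":0,"ty":0,"tz":0,"yaw":0,"jaw":-1},{"tx":0,"ty":0,"tz":0,"yaw":0,"jaw":-1},{"tx":0,"ty":0,"tz":0,"yaw":0,"jaw":-1},{"tx":0,"ty":0,"tz":0,"yaw":0,"jaw":-1},{"tx":0,"ty":0,"tz":0,"yaw":0,"jaw":-1},{"tx":0,"ty":0,"tz":0,"yaw":0,"jaw":-1},{"tx":0,"ty":0,"tz":0,"yaw":0,"jaw":-1},{"tx":0,"ty":0,"tz":0,"yaw":0,"jaw":-1},{"tx":0,"ty":0,"tz":0,"yaw":0,"jaw":-1},{"tx":0,"ty":0,"tz":0,"yaw":0,"jaw":-1},{"tx":0,"ty":0,"tz":0,"yaw":0,"jaw":-1},{"tx":0,"ty":0,"tz":0,"yaw":0,"jaw":-1}]}}

```text
clock: 28.05
position: [462.1, 235.0, 111.3]
eef_rot: [-2.914, -0.147, -1.065]
force: [0.8, 0.2, 2.4]
width: -0.4
grip_force: 1.1
```

```bash
python3 - <<'E'
from m import *
a=snap('side')
print(blobs(a,'',(0,150,60),(8,255,255),(255,150,310,250))[:1],proj(a,[541,102,184]))
print(sensors.get_obs()['force'])
E
```

```text
[(np.int32(160), array([265.2, 214. ]), array([261, 204,  10,  21], dtype=int32))] [264.95088477 213.56116103]
[ 1.59868106 -0.06828426  2.79470666]
```

The tab is at row 214.0 (213.6 expected at head 0.007), so the foot is on the post. Releasing the paddle and moving clear, up and back towards the robot.

>>> {"method": "arm_command", "body": {"motion": [{"tx":0.64,"ty":0,"tz":-0.76,"yaw":0,"jaw":-1},{"tx":0.64,"ty":0,"tz":-0.76,"yaw":0,"jaw":-1},{"tx":0.64,"ty":0,"tz":-0.76,"yaw":0,"jaw":-1},{"tx":0.64,"ty":0,"tz":-0.76,"yaw":0,"jaw":-1},{"tx":0.64,"ty":0,"tz":-0.76,"yaw":0,"jaw":-1},{"tx":0,"ty":0,"tz":-2,"yaw":0,"jaw":-1},{"tx":0,"ty":0,"tz":-3,"yaw":0,"jaw":-1},{"tx":0,"ty":0,"tz":-3,"yaw":0,"jaw":-1},{"tx":0,"ty":0,"tz":0,"yaw":0,"jaw":-1},{"tx":0,"ty":0,"tz":0,"yaw":0,"jaw":-1},{"tx":0,"ty":0,"tz":0,"yaw":0,"jaw":-1},{"tx":0,"ty":0,"tz":0,"yaw":0,"jaw":-1}]}}

```text
clock: 29.6
position: [410.6, 229.4, 220.9]
eef_rot: [-2.916, -0.147, -1.062]
force: [-0.3, -0.6, 0.1]
width: 0.5
grip_force: 0.0
```

```bash
python3 - <<'E'
from m import *
a=snap('side','end_s.png');b=snap('top','end_t.png')
A=cv2.resize(a['frame'][160:310,190:340],(400,400),interpolation=cv2.INTER_CUBIC)
B=cv2.resize(b['frame'][130:290,160:320],(400,400),interpolation=cv2.INTER_CUBIC)
cv2.imwrite('pics/end.png',np.hstack([A,B])[:,:,::-1])
print(blobs(a,'',(0,150,60),(8,255,255),(255,150,310,250))[:1],sensors.get_obs()['dq'].round(3))
E
```

```text
[(np.int32(157), array([265.2, 214. ]), array([261, 204,  10,  21], dtype=int32))] [ 0.004 -0.008 -0.001 -0.001 -0.    -0.   ]
```

View pics/end.png

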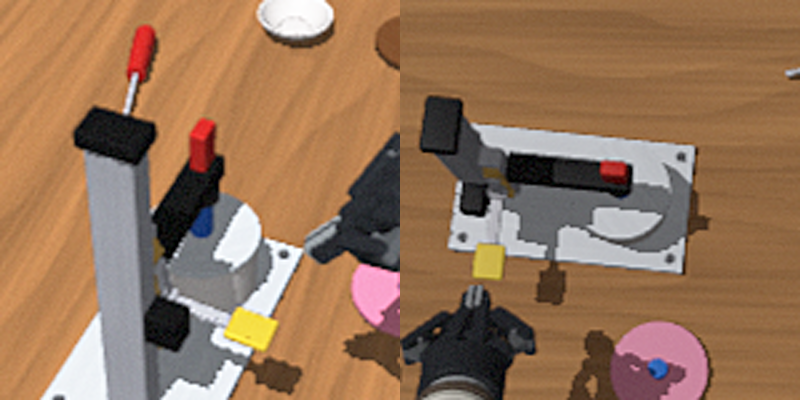

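The foot presses on the post, the cover is level, the paddle is back up and the gripper is clear. Handing in.

```bash
python3 -c "
from h import *
print(ticket.close_job())"
```

```text
the job is handed in; nothing more can be done
None
```

The job is handed in (no verdict came back): the cover sits level on the pot, the clamp foot rests on its post, the paddle is up, the arm is clear, and the bystander objects were left alone.

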